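Set out the custard things on the board

TASK

Set out the four custard things from the grey mat on the wooden board: stand the glass custard cup in the middle of the cork coaster; stand the blue baking cup level with it along the board, 14 cm from it centre to centre, on the side away from the salt pig; lay the clothes peg midway between the two cups, pointing front to back across the board. Lay the whisk along the board in front of the custard cup (on the robot's side), its middle straight in front of the coaster and 9 cm from the coaster's centre, with its wires towards the salt pig's end. Never tip the glass cup over, and leave the timer and the pepper shaker where they stand.

Things in the scene. Friction and masses are not known exactly. Their poses are not given: they have to be found in the camera images.
- custard_cup: Clear glass custard cup, open at the top, 48 mm tall; outside diameter 50 mm at the foot, 60 mm at the rim; wall 4 mm. Origin: centre of its underside, z up. Starts upright on the grey mat (mat 3 mm thick).
- baking_cup: Blue silicone baking cup, fluted and stiff, open at the top, 34 mm tall; outside diameter 50 mm at the foot widening to 62 mm at the rim; wall 3 mm. Origin: centre of its underside, z up. Starts upright on the grey mat.
- peg: Red plastic clothes peg lying down, 74 mm long (its x axis), 14 mm wide (y), 12 mm high. Origin: centre of its underside, z up. Starts on the grey mat.
- whisk: Small steel whisk lying down, 200 mm long. Origin: on its long axis at mid-length, where the handle ends and the wires begin, 17 mm above the surface it lies on. x axis points along the whisk to the wires. Round handle, 20 mm thick, from x = -100 to 0 mm; wire balloon, 44 mm thick, from x = 0 to 100 mm. It balances at about x = -20 mm, on the handle. Starts on the grey mat.
- coaster: Round cork coaster fixed on the wooden board, 72 mm across, 5 mm thick. Origin: centre of its underside, level with the board's top. x axis: across the board, away from the robot (towards the back); y axis: along the board's length, to the left as the robot sees it.
- board: Wooden board fixed on the cart, 230 mm deep (x, away from the robot) by 380 mm long (y, to the left as the robot sees it), 18 mm thick. Origin: centre of its underside. It lies either left or right of the grey mat, turned a little.
- salt_pig: White ceramic salt pig, fixed, a bulbous pot 94 mm across with a round dark mouth on its robot-facing side and a small knob on top, 115 mm tall. It stands on the cart just behind the board, near the board's left or right end. Origin: centre of its underside.
- canister: Steel canister with a dark lid, fixed, 87 mm across, 122 mm tall, just behind the board near the other end from the salt pig. Only an obstacle. Origin: centre of its underside.
- timer: White round kitchen timer, 44 mm across, 51 mm tall, standing loose at the back of the grey mat. To be left alone. Origin: centre of its underside.
- shaker: Small glass pepper shaker with a steel top, 32 mm across, 60 mm tall, standing loose at the back of the grey mat. To be left alone. Origin: centre of its underside.
Mind the look-alikes: they are no part of the job. There is more than one size of the baking_cup; the job needs the middle-sized. What is shaped like the custard_cup but green is not meant.

How it is judged (in metres and radians):
At the end, for the whole second after the job is handed in: From the coaster centre, along the board: custard cup upright within 12 mm; baking cup upright 140 mm (+-15) away from the pig side, +-15 across; peg 70 mm (+-13), +-15 across, crosswise +-15 deg; whisk 90 mm in front (+-15), +-20 sideways, lengthwise +-11 deg, wires to pig end; all at rest (horizontal distance between custard_cup and coaster below 0.012 m and z of custard_cup in the frame of coaster between 0.002 and 0.008 m and angle between each of custard_cup, baking_cup's own z axis and vertical below 0.1 rad and x of baking_cup in the frame of coaster between -0.015 and 0.015 m and z of baking_cup in the frame of coaster between -0.004 and 0.004 m and x of peg in the frame of coaster between -0.015 and 0.015 m and z of peg in the frame of coaster between -0.004 and 0.016 m and angle between the x axis of peg and the x axis of coaster, either way round below 0.26 rad and angle between the z axis of peg and the z axis of coaster, either way round below 0.2 rad and ((y of salt_pig in the frame of coaster above 0 m and y of baking_cup in the frame of coaster between -0.155 and -0.125 m and y of peg in the frame of coaster between -0.083 and -0.057 m) or (y of salt_pig in the frame of coaster below 0 m and y of baking_cup in the frame of coaster between 0.125 and 0.155 m and y of peg in the frame of coaster between 0.057 and 0.083 m)) and x of whisk in the frame of coaster between -0.105 and -0.075 m and y of whisk in the frame of coaster between -0.02 and 0.02 m and z of whisk in the frame of coaster between 0.005 and 0.024 m and angle between the x axis of whisk and the y axis of coaster, either way round below 0.2 rad and x of salt_pig in the frame of whisk above 0 m and linear speed of each of custard_cup, baking_cup, peg, whisk below 0.02 m/s); the robot touches nothing.
It fails at once if the glass custard cup is tipped over (angle between custard_cup's own z axis and vertical above 0.6 rad).
It fails at once if the timer is moved by more than 25 mm (distance of timer from where it was at the start of the episode above 0.025 m).
It fails at once if the pepper shaker is moved by more than 25 mm (distance of shaker from where it was at the start of the episode above 0.025 m).
It also fails if it takes over 112 s, if anything falls off the work surface, if the arm or the gripper's body presses on something with over 40 N, if the wrist force passes 120 N, or if a joint passes its speed limit or range.

ROBOT

A 6-joint arm with a two-finger parallel gripper is mounted at the origin on the work surface. World frame = base frame: x ahead of the robot, y to its left, z up, the work surface at z = 0. Lengths are in m, angles in degrees, forces in N, time in s.
With the tool pointing down it reaches from about 0.3 to 0.75 m from the base axis. Payload 8.5 kg.
Tool frame: the origin (TCP) lies on the centre line of the jaws, within the pads' length; the fingertips stand 25 mm ahead of it and the grasp point (between the pads) lies 6 mm ahead of it; z points along the fingers, y is the line along which they close (so a half turn about z gives the same grasp; the last joint's range is limited). The gripper opens to 85 mm and grips with 20 to 120 N. Pads are 22 mm wide; open, the fingers measure 114 mm over their backs; the gripper's body (76 mm by 85 mm) begins 54 mm behind the grasp point. The pads swing forward as they close: fully open they stand 13 mm farther back than shut.
Start: joints at [54.127, 21.807, 74.336, -0, 83.858, -12.336], TCP at [0.22, 0.504, 0.256] pointing down, gripper open.
Joint ranges: [-178.18, 178.18], [-50.72, 133.34], [12.68, 142.11], [-81.47, 261.47], [9.98, 163.14], [-165.26, 165.26]. Speed limits (degrees/s): [136.94, 136.94, 180, 180, 180, 180].

INTERFACE

Orientations are given as a 3x3 rotation matrix whose columns are the frame's x, y, z axes.
In Python, from rig import telemetry, optics, env gives the robot as it stands.
- The arm moves only by the tool send_rows, never from a script. Its argument "deltas" is a list that holds one entry, the list of rows, each a list of 7 numbers: the shift along the tool's x, y, z in m, then the turn, a rotation vector about the tool's x, y, z in rad, then the opening, from -1 (shut) to 1 (fully open), so that 0 is half open. In form: [[[x, y, z, ax, ay, az, grip], ...]]. A call has 1 to 12 rows; each row shifts and turns the commanded pose from where the row before left it, along the tool's axes as they then stand; what a row does not reach is not made up. A row lasts 1/8 s, in which the tool goes at most 62.5 mm and 10.7 degrees, less where a joint would pass 70% of its speed; a pose out of reach is approached as far as the arm can. A call is refused whole if a number of a shift passes 0.0625 or a number of a turn 0.188, either way. A call with a gripper value outside its range is refused whole. The fingers move at their own pace and stop on an object; "squeeze" is the grip in N (left out, the last holds). Time passes only in rows, so rows that do not move let the fingers close. It gives the time, the measured TCP pose, the force, the opening and the grip force at its end, in the units of the state.
- telemetry.observe(): the state, without advancing time (a new reading comes with each control period).
- optics.get_image(name): name is "side" or "top" or "wrist"; returns a dict with "image" (400x640x3 uint8, red, green, blue), "range_z" (400x640 float32, m along the optical axis (not along the pixel's ray), 0 where there is no reading), "K" (3x3 intrinsics, pixels), "rvec" (rotation vector, rad) and "tvec" (3), from world to camera coordinates, as OpenCV has them; the wrist camera has in their place "hand_eye" (4x4, takes a point from camera to tool coordinates, whose origin is the TCP and whose axes are the flange's). Camera axes: x right, y down, z forward; pixel columns grow to the right and rows downward; lengths in m; the calibration is good to about 2 mm. A picture is of the moment at which its call begins: read the wrist's pose just before it.
- env.close_job(): hands the job in; it is judged then, once.
The state is a dict: "time_s": time; "q": joint angles; "qvel": joint speeds; "joint_efforts": joint torques, N m; "position": TCP position; "tool_rot": TCP orientation; "ft_force": force on the tool from outside, world axes, zero at the start; "wrist_torque": the same for the moment, N m; "grip_width": finger opening in m; "gripper_force": force on a finger pad.
Only numpy, scipy, OpenCV 4.12 (cv2) and the standard library are available. Lean on these libraries where they do the work, as an engineer would, in place of code of your own. Each camera call takes 0.05 s, during which the arm holds its last target. There are 200 camera calls.

## Working session

There is one attempt and no reset: what is moved stays moved. The work goes in short steps, Python scripts to look and compute and a tool call to move; the robot and the scene stay as the last step left them, time stands still between calls to the robot, and variables do not carry over. Pictures are saved under pics/ and viewed, at most 14 in all, crops included, and the job is handed in when it is done.

Besides the shell and the picture viewer there is one more tool, called after "Request:" by a JSON object that holds its "api" and its "payload". send_rows: Moves the arm, as the interface text tells. Its arguments: {"type":"object","properties":{"deltas":{"type":"array"},"squeeze":{"type":"number"}},"required":["deltas"]}

```bash
ls; mkdir -p pics; cat > h.py <<'E'
import numpy as np, cv2, pickle
from rig import telemetry, optics, env
def grab(n):
    s=telemetry.observe(); d=optics.get_image(n)
    d['s']=s; pickle.dump(d,open(f'{n}.pkl','wb')); return d
def cloud(d):
    z=d['range_z']; K=d['K']; v,u=np.mgrid[:z.shape[0],:z.shape[1]]
    P=np.stack([(u-K[0,2])/K[0,0]*z,(v-K[1,2])/K[1,1]*z,z],-1).astype(float)
    if 'hand_eye' in d:
        T=np.array(d['hand_eye']); P=P@T[:3,:3].T+T[:3,3]
        R=np.array(d['s']['tool_rot']); W=P@R.T+np.array(d['s']['position'])
    else:
        R=cv2.Rodrigues(np.array(d['rvec'],float))[0]; W=(P-np.ravel(d['tvec']))@R
    W[z==0]=np.nan; return W
def save(n,im): cv2.imwrite('pics/'+n,im[...,::-1])
E
python3 - <<'E'
from h import *
for n in('top','side'):
    d=grab(n); save(n+'0.png',d['image'])
print(telemetry.observe())
E
```

```text
pics
{'time_s': 0.1, 'q': array([ 5.41256235e+01,  2.18380197e+01,  7.43797615e+01,  2.16352377e-04,
        8.38585192e+01, -1.23362049e+01]), 'qvel': array([ 0.08962708, -0.2020497 , -0.15704897, -0.05233694,  0.08467896,
        0.07986039]), 'joint_efforts': array([ 2.84455011e-03, -4.49220192e+01, -2.31655794e+01, -1.70337285e-04,
        3.67454777e-03, -1.38349119e-07]), 'position': array([0.21951325, 0.50404135, 0.25576898]), 'tool_rot': array([[-9.16793941e-01,  3.99359808e-01, -7.83428036e-04],
       [ 3.99360472e-01,  9.16793354e-01, -1.07687630e-03],
       [ 2.88180503e-04, -1.30014386e-03, -9.99999113e-01]]), 'ft_force': array([ 0.88550723, -0.19991114, -0.15229736]), 'wrist_torque': array([0.01286272, 0.03789687, 0.00412546]), 'gripper_force': 0.0, 'grip_width': 0.08545936162662357}
```

View pics/top0.png

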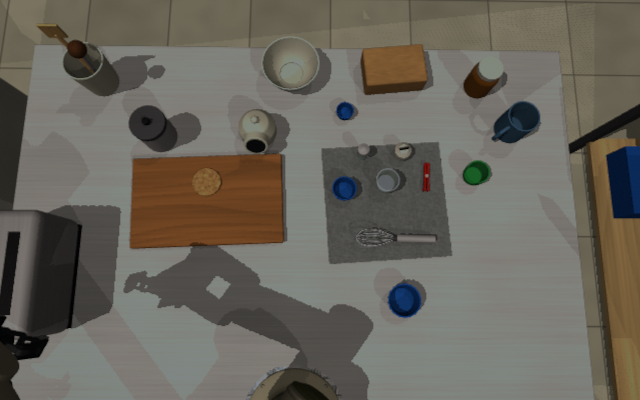

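View pics/side0.png

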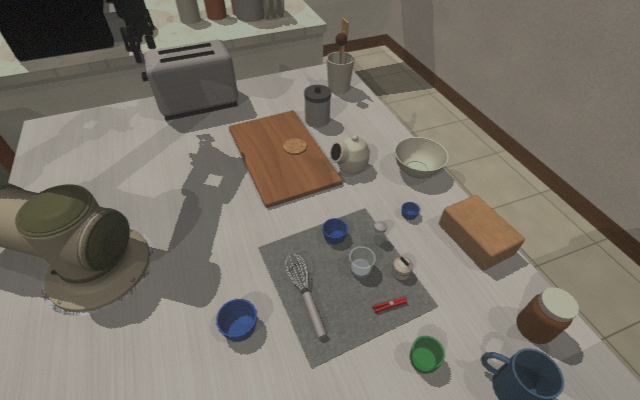

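The top view shows the board on the left, with the coaster at (207,181). The salt pig (257,130) is at the board's right end, so the baking cup goes to the left (+y). The mat holds the glass cup (388,180), peg (426,177), whisk (375–436,238) with its wires to the left, timer (403,151) and shaker (364,150).

The blue cups are small at (345,111), one on the mat at (345,188) and large at (405,299). The one on the mat looks middle-sized, which I'll confirm by diameter and an enlarged crop. The green cup (476,173) is a decoy.

```bash
cat > m.py <<'E'
from h import *
d=pickle.load(open('top.pkl','rb')); W=cloud(d); im=d['image']; hsv=cv2.cvtColor(im,cv2.COLOR_RGB2HSV)
def comp(m,seed,r=12):
    n,l=cv2.connectedComponents(m.astype(np.uint8)); v,u=seed
    s=l[v-r:v+r+1,u-r:u+r+1]; s=s[s>0]; k=np.bincount(s).argmax(); return l==k
def rep(n,p): print(n,len(p),'med',np.nanmedian(p,0).round(4),'min',np.nanpercentile(p,1,axis=0).round(4),'max',np.nanpercentile(p,99,axis=0).round(4))
bl=cv2.inRange(hsv,(105,120,40),(125,255,255))>0
for n,s in dict(small=(111,345),mat=(188,345),large=(299,405)).items():
    m=comp(bl,s); p=W[m]; rep(n,p)
    q=p[p[:,2]>np.nanpercentile(p[:,2],97)-0.008]; c,(a,b),t=cv2.minAreaRect(q[:,:2].astype(np.float32)); print('  rim',np.round(c,4),round(a,4),round(b,4),np.median(q[:,2]).round(4))
red=((hsv[...,0]<8)|(hsv[...,0]>172))&(hsv[...,1]>150)
p=W[comp(red,(177,426))]; rep('peg',p); print(cv2.minAreaRect(p[:,:2].astype(np.float32)))
hz=W[...,2]
# board
bm=(hz>0.012)&(hz<0.027)&(hsv[...,0]<20)&(hsv[...,1]>90); bm=comp(bm,(220,200)); p=W[bm]; rep('board',p); print(cv2.minAreaRect(p[:,:2].astype(np.float32)))
# coaster: lighter; by circle region
m=comp((hz>0.0205)&(hz<0.03),(181,207)); rep('coaster',W[m]); print(cv2.minAreaRect(W[m][:,:2].astype(np.float32)))
def box(n,u0,u1,v0,v1,z0=0.01):
    w=W[v0:v1,u0:u1].reshape(-1,3); w=w[w[:,2]>z0]; rep(n,w); print('  ',cv2.minAreaRect(w[:,:2].astype(np.float32)))
box('glass',372,402,166,196); box('whisk',352,440,224,250); box('timer',394,414,141,160); box('shaker',356,371,142,158)
box('pig',237,278,108,156,0.03); box('canister',128,178,104,153,0.03)
def crop(a,b,c,e): return cv2.resize(im[a:b,c:e],None,fx=4,fy=4,interpolation=cv2.INTER_CUBIC)
save('crop1.png',crop(90,235,325,490))
E
python3 m.py
```

```text
small 233 med [ 0.764  -0.1228  0.0083] min [ 7.367e-01 -1.434e-01 -5.000e-04] max [ 0.779  -0.1027  0.0287]
  rim [ 0.7577 -0.1223] 0.042 0.0444 0.0242
mat 475 med [ 0.5521 -0.121   0.0101] min [ 0.5179 -0.1522  0.0025] max [ 0.5758 -0.0908  0.0409]
  rim [ 0.5471 -0.1179] 0.0581 0.0619 0.0367
large 831 med [ 0.2745 -0.2674  0.0086] min [ 0.2362 -0.2981  0.001 ] max [ 0.3105 -0.2242  0.0474]
  rim [ 0.2729 -0.2604] 0.077 0.0781 0.0442
peg 132 med [ 0.5801 -0.3328  0.015 ] min [ 0.5475 -0.3443  0.0023] max [ 0.6193 -0.3222  0.0199]
((0.583848774433136, -0.33333131670951843), (0.017389357089996338, 0.07418826222419739), 85.05642700195312)
board 13294 med [0.5146 0.2258 0.0186] min [0.4036 0.0408 0.0135] max [0.6318 0.4103 0.0251]
((0.5189987421035767, 0.22640693187713623), (0.22979435324668884, 0.37832099199295044), 2.5760271549224854)
coaster 622 med [0.5629 0.2276 0.0235] min [0.5268 0.176  0.0206] max [0.598  0.2655 0.0279]
((0.5692691802978516, 0.2252776026725769), (0.07726038992404938, 0.09692328423261642), 27.453197479248047)
glass 371 med [ 0.5728 -0.2292  0.0348] min [ 0.5378 
[... 498 characters left out ...]
6767051219940186), (0.040978096425533295, 0.0404706746339798), 85.98624420166016)
shaker 157 med [ 0.6384 -0.1629  0.0585] min [ 0.6285 -0.1783  0.0134] max [ 0.6575 -0.1509  0.0662]
   ((0.6433785557746887, -0.16450075805187225), (0.028269216418266296, 0.03018428198993206), 88.2940902709961)
pig 1290 med [0.6807 0.0971 0.0881] min [0.6336 0.0572 0.0419] max [0.7359 0.1435 0.1143]
   ((0.6870974898338318, 0.09818460047245026), (0.10874824225902557, 0.09189020842313766), 19.518789291381836)
canister 1443 med [0.6794 0.3485 0.1093] min [0.6461 0.3154 0.0326] max [0.7276 0.3973 0.123 ]
   ((0.6880101561546326, 0.35738492012023926), (0.08700774610042572, 0.08550363779067993), 36.189571380615234)
```

View pics/crop1.png

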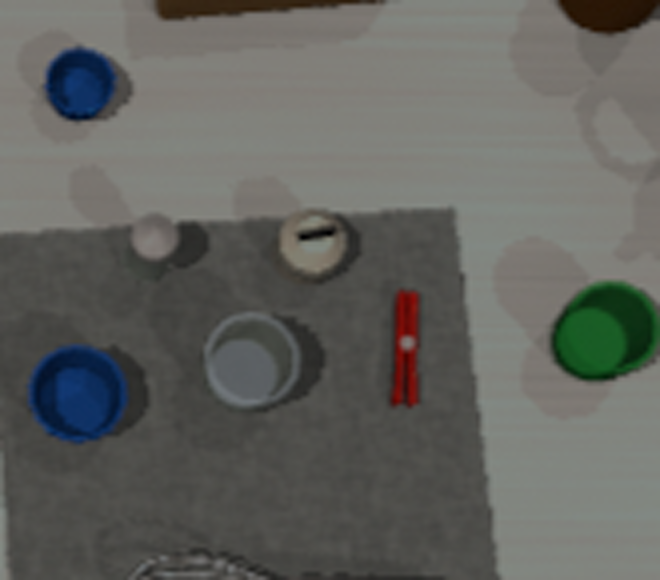

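The crop confirms the blue cup on the mat, 62 mm across the rim with its top at 37 mm, as the middle-sized one. The cup at (345,111) measures 44 mm and the one at (405,299) 78 mm. The clear glass cup is distinct from the green one.

Next I'll square the tool to the world axes and look at the board from the wrist.

Request:
{"api": "send_rows", "payload": {"deltas": [[[0,0,0,0,0,-0.137,1],[0,0,0,0,0,-0.137,1],[0,0,0,0,0,-0.137,1],[-0.03,-0.03,-0.006,0,0,0,1],[-0.03,-0.03,-0.006,0,0,0,1],[-0.03,-0.03,-0.006,0,0,0,1],[-0.03,-0.03,-0.006,0,0,0,1],[-0.03,-0.03,-0.006,0,0,0,1],[-0.03,-0.03,-0.006,0,0,0,1],[-0.03,-0.03,-0.006,0,0,0,1],[-0.03,-0.03,-0.006,0,0,0,1],[0,0,0,0,0,0,1]]], "squeeze": 30}}

```text
time_s: 1.6
position: [0.4612, 0.2626, 0.304]
tool_rot: [[-1.0, 0.003, -0.0], [0.003, 1.0, -0.0], [0.0, -0.0, -1.0]]
ft_force: [-0.6, 0.1, -0.3]
grip_width: 0.0852
gripper_force: 0.0
```

```bash
python3 - <<'E'
from h import *
d=grab('wrist'); save('w1.png',d['image']); print(d['s']['position'],d['s']['tool_rot'].round(3),d['s']['q'].round(1)); print(np.array(d['hand_eye']).round(3),d['K'])
E
```

```text
[0.46123857 0.26256197 0.30402048] [[-1.     0.003 -0.   ]
 [ 0.003  1.    -0.   ]
 [ 0.    -0.    -1.   ]] [ 16.9  18.1  72.   -0.   89.9 -72.9]
[[ 0.001 -0.955 -0.296  0.075]
 [ 1.     0.001 -0.    -0.001]
 [ 0.    -0.296  0.955 -0.118]
 [ 0.     0.     0.     1.   ]] [[313.1298306    0.         320.19411388]
 [  0.         313.1298306  197.4312272 ]
 [  0.           0.           1.        ]]
```

View pics/w1.png

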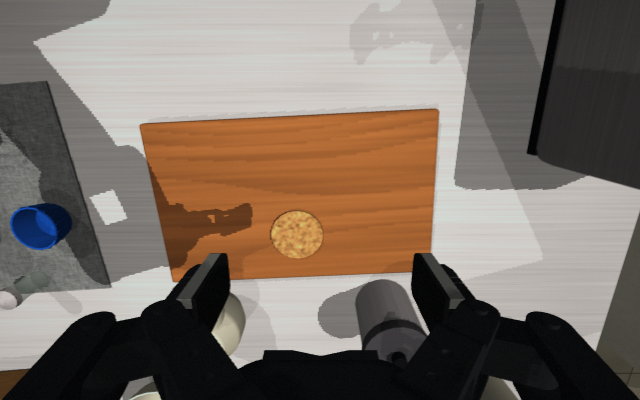

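The wrist view shows the whole board (corners at roughly (142,125), (438,110), (432,273), (172,281)) and the coaster at (297,235). I'll fit both and cross-check them against the top view.

```bash
python3 - <<'E'
from h import *
for n,seed,box in(('wrist',(297,235),38),('top',(207,181),20)):
    d=pickle.load(open(n+'.pkl','rb')); W=cloud(d); im=d['image'].astype(int); h=cv2.cvtColor(d['image'],cv2.COLOR_RGB2HSV)
    wood=(h[...,0]<20)&(h[...,1]>90)&(np.abs(W[...,2]-.019)<.012)
    wood=cv2.morphologyEx(wood.astype(np.uint8),cv2.MORPH_OPEN,np.ones((3,3)))
    k,l,st,_=cv2.connectedComponentsWithStats(wood); m=l==1+st[1:,4].argmax()
    print(n,'board',cv2.minAreaRect(W[m][:,:2].astype(np.float32)),np.median(W[m][:,2]).round(4))
    u,v=seed; sub=np.zeros(m.shape,bool); sub[v-box:v+box,u-box:u+box]=1
    ratio=im[...,1]/np.maximum(im[...,0],1); wr=np.median(ratio[m])
    cr=np.median(ratio[v-5:v+6,u-5:u+6]); print('ratio',wr.round(2),cr.round(2))
    c=cv2.medianBlur(((ratio>(wr+cr)/2)&sub&(W[...,2]>.01)).astype(np.uint8),3)
    k,l,st,_=cv2.connectedComponentsWithStats(c); mm=l==1+st[1:,4].argmax()
    p=W[mm]; print('coaster',len(p),p.mean(0).round(4),cv2.minEnclosingCircle(p[:,:2].astype(np.float32)),cv2.minAreaRect(p[:,:2].astype(np.float32)))
E
```

```text
wrist board ((0.5192365646362305, 0.22612500190734863), (0.22867803275585175, 0.37769389152526855), 2.666844367980957) 0.018
ratio 0.6 0.72
coaster 1948 [nan nan nan] ((0.5648743510246277, 0.22839723527431488), 0.036773767322301865) ((0.5618658065795898, 0.22884127497673035), (0.06472489982843399, 0.058209020644426346), 51.537864685058594)
top board ((0.5190236568450928, 0.22640803456306458), (0.22984422743320465, 0.37832099199295044), 2.5760271549224854) 0.0186
ratio 0.62 0.72
coaster 630 [nan nan nan] ((0.5639016628265381, 0.22901105880737305), 0.0363895520567894) ((0.5632995963096619, 0.22845011949539185), (0.04958129674196243, 0.06925328075885773), 46.06572341918945)
```

Request:
{"api": "send_rows", "payload": {"deltas": [[[-0.001,-0.041,0,0,0,0,1],[-0.001,-0.041,0,0,0,0,1],[-0.001,-0.041,0,0,0,0,1],[-0.001,-0.041,0,0,0,0,1],[-0.001,-0.041,0,0,0,0,1],[-0.001,-0.041,0,0,0,0,1],[-0.001,-0.041,0,0,0,0,1],[-0.001,-0.041,0,0,0,0,1],[-0.001,-0.041,0,0,0,0,1],[-0.001,-0.041,0,0,0,0,1],[-0.001,-0.041,0,0,0,0,1],[-0.001,-0.041,0,0,0,0,1]]]}}

```text
time_s: 3.15
position: [0.4718, -0.2277, 0.3041]
tool_rot: [[-1.0, -0.002, -0.0], [-0.002, 1.0, 0.001], [0.0, 0.001, -1.0]]
ft_force: [0.5, -0.9, 0.6]
grip_width: 0.0851
gripper_force: 0.0
```

Request:
{"api": "send_rows", "payload": {"deltas": [[[0,0,0,0,0,0,1],[0,0,0,0,0,0,1]]]}}

```text
time_s: 3.4
position: [0.4718, -0.2264, 0.3041]
tool_rot: [[-1.0, -0.001, -0.0], [-0.001, 1.0, 0.001], [0.0, 0.001, -1.0]]
ft_force: [-0.5, 0.9, 0.4]
grip_width: 0.0856
gripper_force: 0.0
```

```bash
python3 - <<'E'
from h import *
d=grab('wrist'); save('w2.png',d['image']); print(d['s']['position'])
E
```

```text
[ 0.47184316 -0.22640657  0.30414036]
```

View pics/w2.png

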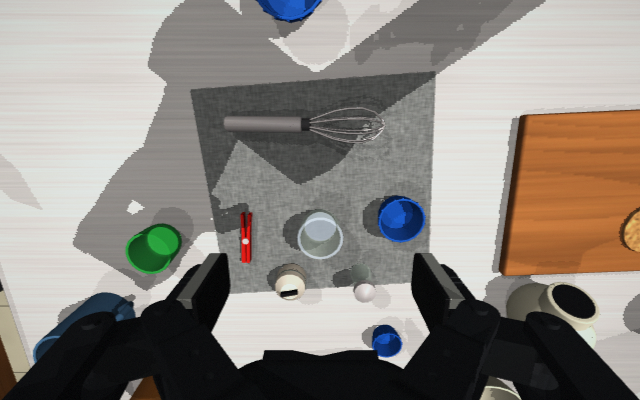

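The wrist view shows the glass rim at (320,237), the blue cup at (401,219), the peg at (246,238) and the whisk, with its handle at (225–303,124) and wires to the right (+y).

```bash
python3 - <<'E'
from h import *
d=pickle.load(open('wrist.pkl','rb')); W=cloud(d)
def pts(u0,u1,v0,v1,z0,z1=.2):
    w=W[v0:v1,u0:u1].reshape(-1,3); return w[(w[:,2]>z0)&(w[:,2]<z1)]
for n,b in dict(glass=(293,348,208,263,.044),blue=(374,430,192,246,.03),peg=(236,256,208,268,.009),handle=(220,302,112,136,.015),balloon=(310,388,104,148,.012),whisk=(220,388,104,148,.012)).items():
    p=pts(*b); print(n,len(p),np.median(p,0).round(4),np.max(p[:,2]).round(4),'rect',[np.round(x,4) for x in cv2.minAreaRect(p[:,:2].astype(np.float32))],'circ',cv2.minEnclosingCircle(p[:,:2].astype(np.float32)))
    if n in('handle','peg'):
        q=p[:,:2]-p[:,:2].mean(0); print('  pca axis',np.linalg.svd(q,full_matrices=False)[2][0].round(4))
print('mat z',np.median(pts(260,290,170,200,-.02)[:,2]))
E
```

```text
glass 526 [ 0.5705 -0.2272  0.0505] 0.0528 rect [array([ 0.5667, -0.2269]), array([0.0585, 0.0583]), np.float64(40.31)] circ ((0.5668215155601501, -0.2273193597793579), 0.030152572318911552)
blue 503 [ 0.5534 -0.1154  0.036 ] 0.039 rect [array([ 0.5475, -0.1195]), array([0.0621, 0.0613]), np.float64(45.7068)] circ ((0.5478774309158325, -0.11959827691316605), 0.03174683824181557)
peg 419 [ 0.5843 -0.3332  0.0149] 0.0174 rect [array([ 0.5845, -0.332 ]), array([0.0135, 0.0741]), np.float64(86.944)] circ ((0.584376871585846, -0.3336799442768097), 0.03738078102469444)
  pca axis [ 0.9981 -0.0614]
handle 1247 [ 0.4245 -0.2971  0.0242] 0.031 rect [array([ 0.4254, -0.2992]), array([0.0198, 0.097 ]), np.float64(0.2171)] circ ((0.42453426122665405, -0.29923421144485474), 0.04900733381509781)
  pca axis [0.0016 1.    ]
balloon 729 [ 0.4291 -0.1928  0.0324] 0.0476 rect [array([ 0.4248, -0.1938]), array([0.0922, 0.0421]), np.float64(88.4691)] circ ((0.4261500835418701, -0.19398167729377747), 0.04639391601085663)
whisk 2080 [ 0.4248 -0.2656  0.0255] 0.0476 rect [array([ 0.4234, -0.2476]), array([0.1998, 0.0421]), np.float64(88.4691)] circ ((0.4279658794403076, -0.24767380952835083), 0.10011622309684753)
mat z 0.0029870145862250785
```

Request:
{"api": "send_rows", "payload": {"deltas": [[[-0.032,0,0,0,0,0,1],[-0.032,0,0,0,0,0,1],[-0.031,-0.001,0,0,0,0,1],[0,0,0.05,0,0,0,1],[0,0,0.05,0,0,0,1],[0,0,0.05,0,0,0,1],[0,0,0.04,0,0,0,1],[0,0,0.025,0,0,0,1],[0,0,0.02,0,0,0,1],[0,0,0,0,0,0,1]]]}}

```text
time_s: 4.7
position: [0.5665, -0.227, 0.0684]
tool_rot: [[-1.0, -0.002, -0.002], [-0.002, 1.0, 0.002], [0.002, 0.002, -1.0]]
ft_force: [0.1, 0.9, 0.2]
grip_width: 0.0856
gripper_force: 0.0
```

Aligned; I'll finish the descent, then close.

Request:
{"api": "send_rows", "payload": {"deltas": [[[0,0,0.015,0,0,0,1],[0,0,0.015,0,0,0,1],[0,0,0,0,0,0,-1],[0,0,0,0,0,0,-1],[0,0,0,0,0,0,-1],[0,0,0,0,0,0,-1],[0,0,0,0,0,0,-1],[0,0,0,0,0,0,-1]]], "squeeze": 35}}

```text
time_s: 5.7
position: [0.5668, -0.2288, 0.0395]
tool_rot: [[-1.0, -0.0, 0.0], [-0.0, 1.0, -0.0], [-0.0, -0.0, -1.0]]
ft_force: [-0.7, -0.1, 0.0]
grip_width: 0.0574
gripper_force: 37.7
```

Request:
{"api": "send_rows", "payload": {"deltas": [[[0,0,-0.01,0,0,0,-1],[0,0,-0.02,0,0,0,-1],[0,0,-0.03,0,0,0,-1],[0,0,-0.04,0,0,0,-1],[0,0,-0.04,0,0,0,-1],[0,0,-0.03,0,0,0,-1],[0,0.01,-0.01,0,0,0,-1],[0,0.02,0,0,0,0,-1],[0,0.03,0,0,0,0,-1],[0,0.04,0,0,0,0,-1],[0,0.04,0,0,0,0,-1],[0,0.04,0,0,0,0,-1]]]}}

```text
time_s: 7.2
position: [0.5657, -0.0459, 0.2177]
tool_rot: [[-1.0, -0.001, -0.003], [-0.001, 1.0, 0.001], [0.003, 0.001, -1.0]]
ft_force: [0.2, 0.2, -1.7]
grip_width: 0.0575
gripper_force: 37.8
```

Request:
{"api": "send_rows", "payload": {"deltas": [[[0,0.04,0,0,0,0,-1],[0,0.04,0,0,0,0,-1],[0,0.04,0,0,0,0,-1],[0,0.04,0,0,0,0,-1],[0,0.04,0,0,0,0,-1],[0,0.03,0,0,0,0,-1],[0,0.02,0,0,0,0,-1],[0,0.02,0,0,0,0,-1],[0,0.005,0,0,0,0,-1],[0,0,0,0,0,0,-1],[0,0,0,0,0,0,-1]]]}}

```text
time_s: 8.57
position: [0.5668, 0.2255, 0.2193]
tool_rot: [[-1.0, 0.001, -0.0], [0.001, 1.0, -0.0], [0.0, -0.0, -1.0]]
ft_force: [-0.8, -0.0, -2.0]
grip_width: 0.0578
gripper_force: 37.9
```

```bash
python3 - <<'E'
from h import *
d=grab('side'); s=d['s']; print(s['position'],s['grip_width'],s['tool_rot'].round(3))
R=cv2.Rodrigues(np.array(d['rvec'],float))[0]; c=np.array(d['K'])@(R@s['position']+np.ravel(d['tvec'])); u,v=(c[:2]/c[2]).astype(int); print(u,v)
save('s1.png',cv2.resize(d['image'][max(v-70,0):v+70,max(u-90,0):u+90],None,fx=4,fy=4))
E
```

```text
[0.56683062 0.22552497 0.21933664] 0.057814229540207235 [[-1.     0.001 -0.   ]
 [ 0.001  1.    -0.   ]
 [ 0.    -0.    -1.   ]]
292 88
```

View pics/s1.png

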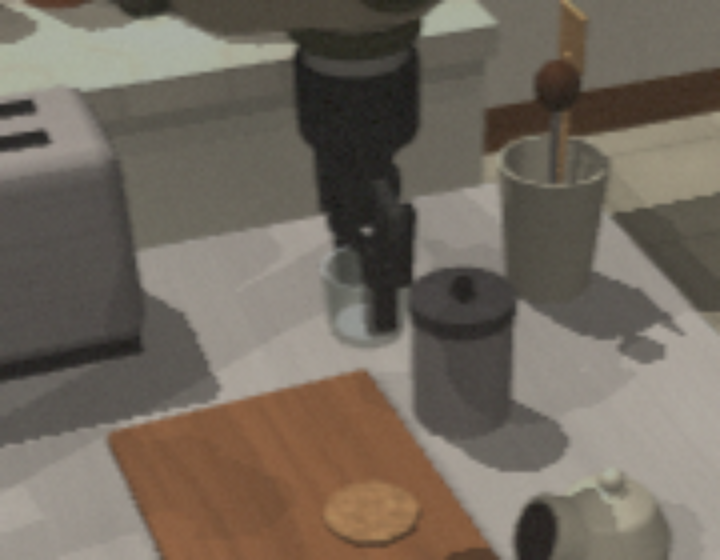

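The glass hangs upright between the fingers above the coaster. Placing it.

Request:
{"api": "send_rows", "payload": {"deltas": [[[0.003,0.003,0,0,0,0,-1],[0,0,0.03,0,0,0,-1],[0,0,0.04,0,0,0,-1],[0,0,0.04,0,0,0,-1],[0,0,0.02,0,0,0,-1],[0,0,0.015,0,0,0,-1],[0,0,0.007,0,0,0,-1],[0,0,0.004,0,0,0,-1],[0,0,0,0,0,0,-1],[0,0,0,0,0,0,-1]]]}}

```text
time_s: 9.88
position: [0.564, 0.2294, 0.0639]
tool_rot: [[-1.0, -0.0, 0.001], [-0.0, 1.0, 0.0], [-0.001, 0.0, -1.0]]
ft_force: [-0.3, 0.6, -1.8]
grip_width: 0.0576
gripper_force: 38.0
```

Request:
{"api": "send_rows", "payload": {"deltas": [[[0,0,0.002,0,0,0,-1],[0,0,0.0015,0,0,0,-1],[0,0,0.001,0,0,0,-1],[0,0,0,0,0,0,-1]]]}}

```text
time_s: 10.38
position: [0.5637, 0.2293, 0.0595]
tool_rot: [[-1.0, -0.0, 0.001], [-0.0, 1.0, 0.0], [-0.001, 0.0, -1.0]]
ft_force: [-2.3, -0.6, 5.6]
grip_width: 0.0573
gripper_force: 38.4
```

Request:
{"api": "send_rows", "payload": {"deltas": [[[0,0,0,0,0,0,0.6],[0,0,0,0,0,0,1],[0,0,0,0,0,0,1],[0,0,0,0,0,0,1],[0,0,-0.02,0,0,0,1],[0,0,-0.04,0,0,0,1],[0,0,-0.04,0,0,0,1],[0,0,-0.04,0,0,0,1],[0,0,-0.02,0,0,0,1],[0,0,0,0,0,0,1],[0.006,-0.029,0,0,0,0,1],[0.01,-0.04,0,0,0,0,1]]]}}

```text
time_s: 11.88
position: [0.547, 0.16, 0.217]
tool_rot: [[-1.0, -0.002, -0.002], [-0.002, 1.0, -0.0], [0.002, -0.0, -1.0]]
ft_force: [1.8, -0.8, 0.0]
grip_width: 0.0853
gripper_force: 0.0
```

Request:
{"api": "send_rows", "payload": {"deltas": [[[0,-0.04,0,0,0,0,1],[0,-0.04,0,0,0,0,1],[0,-0.04,0,0,0,0,1],[0,-0.04,0,0,0,0,1],[0,-0.04,0,0,0,0,1],[0,-0.04,0,0,0,0,1],[0,-0.04,0,0,0,0,1],[0,0,0.04,0,0,0,1],[0,0,0.04,0,0,0,1],[0,0,0.03,0,0,0,1],[0,0,0.02,0,0,0,1],[0,0,0,0,0,0,1]]]}}

```text
time_s: 13.38
position: [0.5466, -0.1192, 0.0865]
tool_rot: [[-1.0, -0.0, -0.005], [-0.0, 1.0, 0.002], [0.005, 0.002, -1.0]]
ft_force: [0.3, 0.5, 0.4]
grip_width: 0.0851
gripper_force: 0.0
```

```bash
python3 - <<'E'
from h import *
d=grab('top'); save('t2.png',cv2.resize(d['image'][90:270,110:300],None,fx=3,fy=3))
W=cloud(d); w=W[150:205,180:235].reshape(-1,3); w=w[(w[:,2]>.06)&(w[:,2]<.09)]; print(len(w),cv2.minEnclosingCircle(w[:,:2].astype(np.float32)),w[:,2].max())
E
```

```text
132 ((0.5641146302223206, 0.22977495193481445), 0.029802799224853516) 0.07455987602546342
```

View pics/t2.png

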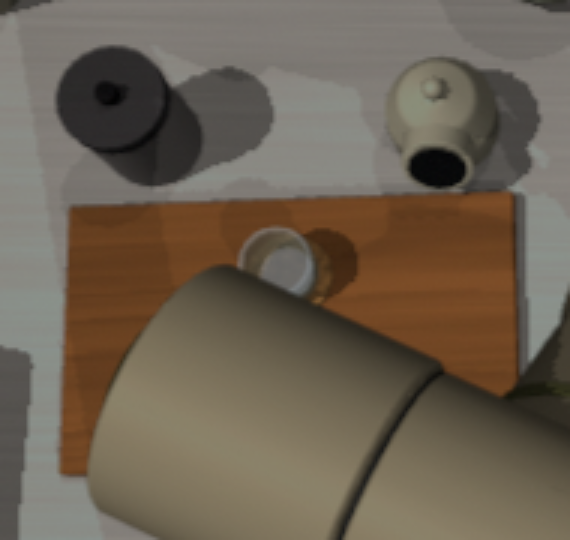

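The glass stands on the coaster, within about 1 mm of centre. Now the blue cup.

Request:
{"api": "send_rows", "payload": {"deltas": [[[0,0,0.025,0,0,0,1],[0,0,0.02,0,0,0,1],[0,0,0.012,0,0,0,1],[0,0,0,0,0,0,-1],[0,0,0,0,0,0,-1],[0,0,0,0,0,0,-1],[0,0,0,0,0,0,-1],[0,0,0,0,0,0,-1],[0,0,0,0,0,0,-1],[0,0,0,0,0,0,-1]]], "squeeze": 30}}

```text
time_s: 14.68
position: [0.5482, -0.1199, 0.0329]
tool_rot: [[-1.0, -0.0, 0.002], [-0.0, 1.0, -0.001], [-0.002, -0.001, -1.0]]
ft_force: [-1.2, -0.3, 5.8]
grip_width: 0.0588
gripper_force: 32.5
```

Request:
{"api": "send_rows", "payload": {"deltas": [[[0,0,-0.01,0,0,0,-1],[0,0,-0.02,0,0,0,-1],[0,0,-0.03,0,0,0,-1],[0,0,-0.04,0,0,0,-1],[0,0,-0.04,0,0,0,-1],[0,0,-0.04,0,0,0,-1],[0,0.01,-0.01,0,0,0,-1],[0,0.03,0,0,0,0,-1],[0,0.04,0,0,0,0,-1],[0,0.04,0,0,0,0,-1],[0,0.04,0,0,0,0,-1],[0,0.04,0,0,0,0,-1]]]}}

```text
time_s: 16.18
position: [0.547, 0.082, 0.2211]
tool_rot: [[-1.0, -0.0, -0.002], [-0.0, 1.0, 0.0], [0.002, 0.0, -1.0]]
ft_force: [-0.4, -0.5, 0.0]
grip_width: 0.059
gripper_force: 32.4
```

Request:
{"api": "send_rows", "payload": {"deltas": [[[0,0.04,0,0,0,0,-1],[0,0.04,0,0,0,0,-1],[0,0.04,0,0,0,0,-1],[0,0.04,0,0,0,0,-1],[-0.003,0.04,0,0,0,0,-1],[-0.003,0.04,0,0,0,0,-1],[-0.003,0.03,0,0,0,0,-1],[0,0.015,0,0,0,0,-1],[0,0.003,0,0,0,0,-1],[0,0,0.03,0,0,0,-1],[0,0,0,0,0,0,-1],[0,0,0,0,0,0,-1]]]}}

```text
time_s: 17.68
position: [0.5571, 0.3678, 0.1929]
tool_rot: [[-1.0, 0.001, 0.001], [0.001, 1.0, 0.0], [-0.001, 0.0, -1.0]]
ft_force: [0.4, 0.6, 0.3]
grip_width: 0.0589
gripper_force: 32.5
```

```bash
python3 - <<'E'
from h import *
d=grab('side'); s=d['s']; print(s['position'],s['grip_width'],s['tool_rot'].round(3))
W=cloud(d); h=cv2.cvtColor(d['image'],cv2.COLOR_RGB2HSV)
m=(cv2.inRange(h,(105,120,40),(125,255,255))>0)&(np.linalg.norm(W[...,:2]-s['position'][:2],axis=-1)<.06)
p=W[m]; print(len(p),np.percentile(p,[1,50,99],axis=0).round(4))
E
```

```text
[0.55707001 0.36775755 0.19294203] 0.05892029250827448 [[-1.     0.001  0.001]
 [ 0.001  1.     0.   ]
 [-0.001  0.    -1.   ]]
13 [[0.529  0.3372 0.1729]
 [0.5368 0.3566 0.1962]
 [0.5522 0.3925 0.1998]]
```

Request:
{"api": "send_rows", "payload": {"deltas": [[[0,0.001,0.03,0,0,0,-1],[0,0,0.04,0,0,0,-1],[0,0,0.035,0,0,0,-1],[0,0,0.02,0,0,0,-1],[0,0,0.01,0,0,0,-1],[0,0,0.003,0,0,0,-1],[0,0,0,0,0,0,-1],[0,0,0,0,0,0,-1]]]}}

```text
time_s: 18.73
position: [0.557, 0.3694, 0.0548]
tool_rot: [[-1.0, -0.0, 0.001], [-0.0, 1.0, 0.001], [-0.001, 0.001, -1.0]]
ft_force: [0.2, 0.7, -0.7]
grip_width: 0.0588
gripper_force: 32.5
```

Request:
{"api": "send_rows", "payload": {"deltas": [[[0,0,0.003,0,0,0,-1],[0,0,0.002,0,0,0,-1],[0,0,0.0015,0,0,0,-1],[0,0,0,0,0,0,-1]]]}}

```text
time_s: 19.23
position: [0.5566, 0.3693, 0.048]
tool_rot: [[-1.0, -0.0, 0.0], [-0.0, 1.0, -0.0], [-0.0, -0.0, -1.0]]
ft_force: [-2.5, -1.3, 4.9]
grip_width: 0.0589
gripper_force: 32.7
```

Request:
{"api": "send_rows", "payload": {"deltas": [[[0,0,0,0,0,0,0.6],[0,0,0,0,0,0,1],[0,0,0,0,0,0,1],[0,0,-0.02,0,0,0,1],[0,0,-0.04,0,0,0,1],[0,0,-0.04,0,0,0,1],[0,0,-0.04,0,0,0,1],[0,0,-0.04,0,0,0,1],[0,-0.022,0,0,0,0,1],[0,-0.04,0,0,0,0,1],[0,-0.04,0,0,0,0,1],[0,-0.04,0,0,0,0,1]]]}}

```text
time_s: 20.72
position: [0.5565, 0.2261, 0.2273]
tool_rot: [[-1.0, -0.0, 0.0], [-0.0, 1.0, -0.0], [-0.0, -0.0, -1.0]]
ft_force: [0.2, 0.4, 0.1]
grip_width: 0.0853
gripper_force: 0.0
```

Request:
{"api": "send_rows", "payload": {"deltas": [[[0,-0.04,0,0,0,0,1],[0,-0.04,0,0,0,0,1],[0,-0.04,0,0,0,0,1],[0,-0.04,0,0,0,0,1],[0,-0.04,0,0,0,0,1],[0,-0.04,0,0,0,0,1],[0,-0.04,0,0,0,0,1],[0,-0.04,0,0,0,0,1],[0,-0.04,0,0,0,0,1],[0,-0.04,0,0,0,0,1],[0,-0.04,0,0,0,0,1],[0,-0.04,0,0,0,0,1]]]}}

```text
time_s: 22.22
position: [0.5566, -0.254, 0.2273]
tool_rot: [[-1.0, -0.0, 0.0], [-0.0, 1.0, 0.0], [-0.0, 0.0, -1.0]]
ft_force: [0.4, 0.3, -0.4]
grip_width: 0.0852
gripper_force: 0.0
```

Request:
{"api": "send_rows", "payload": {"deltas": [[[-0.014,-0.04,0,0,0,0,0.2],[-0.013,-0.04,0,0,0,0,0],[0,0,0,0,0,0.061,-0.3],[0,0,0,0,0,0,-0.3],[0,0,0,0,0,0,-0.3]]]}}

```text
time_s: 22.85
position: [0.5838, -0.3323, 0.2275]
tool_rot: [[-0.998, 0.059, 0.0], [0.059, 0.998, -0.0], [-0.0, 0.0, -1.0]]
ft_force: [-0.1, 0.3, 0.8]
grip_width: 0.0299
gripper_force: 0.0
```

```bash
python3 - <<'E'
from h import *
d=grab('top'); W=cloud(d); h=cv2.cvtColor(d['image'],cv2.COLOR_RGB2HSV)
m=(cv2.inRange(h,(105,120,40),(125,255,255))>0)&(np.linalg.norm(W[...,:2]-[.5576,.3686],axis=-1)<.08)
p=W[m]; q=p[p[:,2]>.044]; print(len(p),len(q),cv2.minEnclosingCircle(q[:,:2].astype(np.float32)),np.percentile(p[:,2],[1,99]))
E
```

```text
463 132 ((0.5555972456932068, 0.3691779375076294), 0.03107031248509884) [0.01854269 0.05500525]
```

Request:
{"api": "send_rows", "payload": {"deltas": [[[0,-0.001,0.04,0,0,0,-0.3],[0,0,0.04,0,0,0,-0.3],[0,0,0.04,0,0,0,-0.3],[0,0,0.04,0,0,0,-0.3],[0,0,0.02,0,0,0,-0.3],[0,0,0.012,0,0,0,-0.3],[0,0,0.006,0,0,0,-0.3],[0,0,0,0,0,0,-1],[0,0,0,0,0,0,-1],[0,0,0,0,0,0,-1],[0,0,0,0,0,0,-1]]], "squeeze": 30}}

```text
time_s: 24.28
position: [0.5839, -0.3338, 0.0298]
tool_rot: [[-0.998, 0.061, 0.001], [0.061, 0.998, -0.0], [-0.001, -0.0, -1.0]]
ft_force: [-0.7, 0.4, 1.5]
grip_width: 0.0125
gripper_force: 32.4
```

Request:
{"api": "send_rows", "payload": {"deltas": [[[0,0,-0.02,0,0,0,-1],[0,0,-0.04,0,0,0,-1],[0,0,-0.04,0,0,0,-1],[0,0,-0.04,0,0,0,-1],[0,0,-0.04,0,0,-0.107,-1],[0,0.01,0,0,0,0,-1],[0,0.03,0,0,0,0,-1],[0,0.04,0,0,0,0,-1],[0,0.04,0,0,0,0,-1],[0,0.04,0,0,0,0,-1],[0,0.04,0,0,0,0,-1],[0,0.04,0,0,0,0,-1]]]}}

```text
time_s: 25.78
position: [0.572, -0.0923, 0.2084]
tool_rot: [[-0.999, -0.045, -0.002], [-0.045, 0.999, 0.001], [0.001, 0.001, -1.0]]
ft_force: [-0.2, 0.2, 0.2]
grip_width: 0.0129
gripper_force: 32.1
```

Request:
{"api": "send_rows", "payload": {"deltas": [[[0,0.04,0,0,0,0,-1],[0,0.04,0,0,0,0,-1],[0,0.04,0,0,0,0,-1],[0,0.04,0,0,0,0,-1],[0,0.04,0,0,0,0,-1],[0,0.04,0,0,0,0,-1],[0,0.04,0,0,0,0,-1],[-0.003,0.04,0,0,0,0,-1],[-0.003,0.04,0,0,0,0,-1],[0,0.03,0,0,0,0,-1],[0,0.003,0,0,0,0,-1],[0,0,0,0,0,0,-1]]]}}

```text
time_s: 27.28
position: [0.5602, 0.2985, 0.2087]
tool_rot: [[-0.999, -0.046, -0.001], [-0.046, 0.999, -0.001], [0.001, -0.001, -1.0]]
ft_force: [-0.6, -0.6, -1.3]
grip_width: 0.0129
gripper_force: 32.1
```

Request:
{"api": "send_rows", "payload": {"deltas": [[[0,0,0,0,0,0,-1],[0,0,0,0,0,0,-1]]]}}

```text
time_s: 27.52
position: [0.5607, 0.2981, 0.2094]
tool_rot: [[-0.999, -0.045, -0.0], [-0.045, 0.999, -0.0], [0.0, -0.0, -1.0]]
ft_force: [-0.3, 0.4, -0.2]
grip_width: 0.0128
gripper_force: 32.1
```

```bash
python3 - <<'E'
from h import *
d=grab('side'); s=d['s']; print(s['position'],s['grip_width'],s['tool_rot'].round(3))
save('s2.png',cv2.resize(d['image'][30:220,200:400],None,fx=3,fy=3))
E
```

```text
[0.56067682 0.29806355 0.20938112] 0.01283887246392367 [[-0.999 -0.045 -0.   ]
 [-0.045  0.999 -0.   ]
 [ 0.    -0.    -1.   ]]
```

View pics/s2.png

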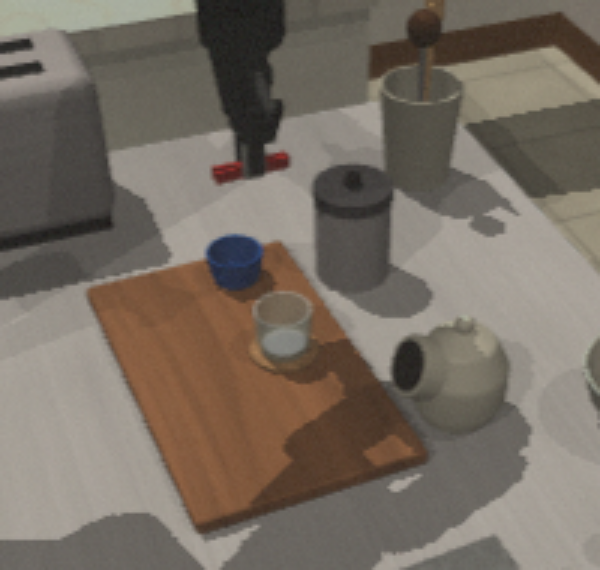

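Both cups stand upright and the peg is held level. Lowering it.

Request:
{"api": "send_rows", "payload": {"deltas": [[[0,0.001,0.03,0,0,0,-1],[0,0,0.04,0,0,0,-1],[0,0,0.04,0,0,0,-1],[0,0,0.03,0,0,0,-1],[0,0,0.012,0,0,0,-1],[0,0,0.007,0,0,0,-1],[0,0,0.003,0,0,0,-1],[0,0,0.002,0,0,0,-1],[0,0,0,0,0,0,-1]]]}}

```text
time_s: 28.7
position: [0.5606, 0.3, 0.0458]
tool_rot: [[-0.999, -0.046, 0.001], [-0.046, 0.999, 0.0], [-0.001, 0.0, -1.0]]
ft_force: [0.3, -0.2, 0.6]
grip_width: 0.0129
gripper_force: 32.1
```

Release partly, rise, then head for the whisk. It will be gripped with the closing axis along x.

Request:
{"api": "send_rows", "payload": {"deltas": [[[0,0,0.001,0,0,0,-1],[0,0,0,0,0,0,-0.55],[0,0,0,0,0,0,-0.4],[0,0,0,0,0,0,-0.4],[0,0,-0.01,0,0,0,-0.4],[0,0,-0.03,0,0,0,-0.4],[0,0,-0.04,0,0,0,-0.4],[0,0,-0.04,0,0,0,-0.4],[0,0,-0.04,0,0,0,-0.4],[0,0,-0.04,0,0,0,-0.4],[0,0,0,0,0,0.045,-0.2]]]}}

```text
time_s: 30.08
position: [0.5613, 0.3001, 0.2488]
tool_rot: [[-1.0, -0.0, 0.007], [-0.0, 1.0, 0.002], [-0.007, 0.002, -1.0]]
ft_force: [0.3, -0.4, -0.9]
grip_width: 0.0343
gripper_force: 0.0
```

Request:
{"api": "send_rows", "payload": {"deltas": [[[0.01,-0.03,0,0,0,0,-0.2],[0.01,-0.04,0,0,0,0,-0.2],[0.01,-0.04,0,0,0,0,-0.2],[0.01,-0.04,0,0,0,0,-0.2],[0.01,-0.04,0,0,0,0,-0.2],[0.01,-0.04,0,0,0,0,-0.2],[0.01,-0.04,0,0,0,0,-0.2],[0.01,-0.04,0,0,0,0,-0.2],[0.01,-0.04,0,0,0,0,-0.2],[0.01,-0.04,0,0,0,0,-0.2],[0.01,-0.04,0,0,0,0,-0.2],[0.01,-0.04,0,0,0,0,-0.2]]]}}

```text
time_s: 31.58
position: [0.4404, -0.1716, 0.2451]
tool_rot: [[-1.0, -0.001, 0.001], [-0.001, 1.0, -0.001], [-0.001, -0.001, -1.0]]
ft_force: [0.5, 0.3, -0.0]
grip_width: 0.0343
gripper_force: 0.0
```

Request:
{"api": "send_rows", "payload": {"deltas": [[[0.008,-0.04,0,0,0,0,-0.2],[0.008,-0.04,0,0,0,0,-0.2],[0,-0.018,0,0,0,0,-0.2],[0,0,0,0,0,0.1745,-0.2],[0,0,0,0,0,0.1745,-0.2],[0,0,0,0,0,0.1745,-0.2],[0,0,0,0,0,0.1745,-0.2],[0,0,0,0,0,0.1745,-0.2],[0,0,0,0,0,0.1745,-0.2],[0,0,0,0,0,0.1745,-0.2],[0,0,0,0,0,0.1745,-0.2],[0,0,0,0,0,0.1745,-0.2]]]}}

```text
time_s: 33.08
position: [0.4254, -0.2676, 0.2447]
tool_rot: [[0.004, 1.0, 0.0], [1.0, -0.004, -0.0], [-0.0, 0.0, -1.0]]
ft_force: [-0.2, 0.5, 0.1]
grip_width: 0.0343
gripper_force: 0.0
```

Request:
{"api": "send_rows", "payload": {"deltas": [[[0,0,0,0,0,0,-0.2],[0,0,0,0,0,0,-0.2]]]}}

```text
time_s: 33.33
position: [0.4253, -0.268, 0.2445]
tool_rot: [[-0.005, 1.0, 0.0], [1.0, 0.005, -0.0], [-0.0, 0.0, -1.0]]
ft_force: [0.2, 0.4, -0.2]
grip_width: 0.0341
gripper_force: 0.0
```

```bash
python3 - <<'E'
from h import *
d=grab('top'); s=d['s']; print(s['position'],s['q'].round(1)); W=cloud(d); im=d['image']; h=cv2.cvtColor(im,cv2.COLOR_RGB2HSV)
c=np.array([.564,.2287]);a=np.radians(2.6);B=np.array([[np.cos(a),-np.sin(a)],[np.sin(a),np.cos(a)]])
L=(W[...,:2]-c)@B
red=((h[...,0]<8)|(h[...,0]>172))&(h[...,1]>150)&(abs(L[...,1]-.07)<.05)&(abs(L[...,0])<.06)
print('peg',red.sum(),cv2.minAreaRect(L[red].astype(np.float32)),np.median(W[red][:,2]))
g=(W[...,2]>.06)&(W[...,2]<.09)&(np.hypot(L[...,0],L[...,1])<.05); print('glass',cv2.minEnclosingCircle(L[g].astype(np.float32)))
b=(cv2.inRange(h,(105,120,40),(125,255,255))>0)&(W[...,2]>.044)&(abs(L[...,1]-.14)<.06)&(abs(L[...,0])<.06); print('blue',cv2.minEnclosingCircle(L[b].astype(np.float32)))
E
```

```text
[ 0.42526828 -0.26796932  0.24450989] [-45.7  17.6  82.9   0.   79.5 -46. ]
peg 163 ((-0.0005813799798488617, 0.07166037708520889), (0.07290304452180862, 0.014166687615215778), 0.9510988593101501) 0.029038887691188522
glass ((0.0008656182326376438, -0.003068941179662943), 0.030079180374741554)
blue ((-0.002031575655564666, 0.14069345593452454), 0.03128128871321678)
```

Peg, glass and blue cup are all in tolerance. For the placing orientation to be in joint range, the whisk must be picked up with the wrist at the other half turn, so I'll turn 180° first.

Request:
{"api": "send_rows", "payload": {"deltas": [[[0,0,0,0,0,0.1745,-0.2],[0,0,0,0,0,0.1745,-0.2],[0,0,0,0,0,0.1745,-0.2],[0,0,0,0,0,0.1745,-0.2],[0,0,0,0,0,0.1745,-0.2],[0,0,0,0,0,0.1745,-0.2],[0,0,0,0,0,0.1745,-0.2],[0,0,0,0,0,0.1745,-0.2],[0,0,0,0,0,0.1745,-0.2],[0,0,0,0,0,0.1745,-0.2],[0,0,0,0,0,0.1745,-0.2],[0,0,0,0,0,0.1745,-0.2]]]}}

```text
time_s: 34.88
position: [0.4252, -0.2682, 0.2444]
tool_rot: [[0.865, -0.501, -0.0], [-0.501, -0.865, 0.0], [-0.0, -0.0, -1.0]]
ft_force: [0.2, 0.0, -0.3]
grip_width: 0.0343
gripper_force: 0.0
```

Request:
{"api": "send_rows", "payload": {"deltas": [[[0,0,0,0,0,0.1745,-0.2],[0,0,0,0,0,0.1745,-0.2],[0,0,0,0,0,0.1745,-0.2],[0,0,0,0,0,0.1745,-0.2],[0,0,0,0,0,0.1745,-0.2],[0,0,0,0,0,0.1745,-0.2],[0,0,0.03,0,0,0,-0.2],[0,0,0.04,0,0,0,-0.2],[0,0,0.04,0,0,0,-0.2],[0,0,0.04,0,0,0,-0.2],[0,0,0,0,0,0,-0.2],[0,0,0,0,0,0,-0.2]]]}}

```text
time_s: 36.38
position: [0.4257, -0.2688, 0.0957]
tool_rot: [[0.003, -1.0, 0.001], [-1.0, -0.003, -0.001], [0.001, -0.001, -1.0]]
ft_force: [-0.3, -0.1, 0.3]
grip_width: 0.0343
gripper_force: 0.0
```

Request:
{"api": "send_rows", "payload": {"deltas": [[[0,0,0.03,0,0,0,-0.2],[0,0,0.02,0,0,0,-0.2],[0,0,0.01,0,0,0,-0.2],[0,0,0.005,0,0,0,-0.2],[0,0,0,0,0,0,-1],[0,0,0,0,0,0,-1],[0,0,0,0,0,0,-1],[0,0,0,0,0,0,-1],[0,0,0,0,0,0,-1]]], "squeeze": 50}}

```text
time_s: 37.5
position: [0.4254, -0.2685, 0.0298]
tool_rot: [[0.002, -1.0, 0.001], [-1.0, -0.002, -0.001], [0.001, -0.001, -1.0]]
ft_force: [-1.4, 0.1, 6.9]
grip_width: 0.0177
gripper_force: 49.2
```

Request:
{"api": "send_rows", "payload": {"deltas": [[[0,0,-0.01,0,0,0,-1],[0,0,-0.03,0,0,0,-1],[0,0,-0.04,0,0,0,-1],[0,0,-0.04,0,0,0,-1],[0,0,-0.04,0,0,0,-1],[0,0,-0.04,0,0,0,-1],[0,0,0,0,0,-0.177,-1],[0,0,0,0,0,-0.177,-1],[0,0,0,0,0,-0.177,-1],[0,0,0,0,0,-0.177,-1],[0,0,0,0,0,-0.177,-1],[0,0,0,0,0,-0.177,-1]]]}}

```text
time_s: 39.0
position: [0.4249, -0.268, 0.2296]
tool_rot: [[0.877, -0.48, -0.0], [-0.48, -0.877, 0.0], [-0.0, -0.0, -1.0]]
ft_force: [-0.8, -0.2, -0.6]
grip_width: 0.0183
gripper_force: 48.8
```

Request:
{"api": "send_rows", "payload": {"deltas": [[[0,0,0,0,0,-0.177,-1],[0,0,0,0,0,-0.177,-1],[0,0,0,0,0,-0.177,-1],[0,0,0,0,0,-0.177,-1],[0,0,0,0,0,-0.177,-1],[0,0,0,0,0,-0.177,-1],[0,0,0,0,0,-0.177,-1],[0,0,0,0,0,-0.177,-1],[0,0,0,0,0,-0.177,-1],[0,0,0,0,0,-0.177,-1],[0,0,0,0,0,-0.177,-1],[0,0,0,0,0,-0.177,-1]]]}}

```text
time_s: 40.5
position: [0.4249, -0.2679, 0.2296]
tool_rot: [[-0.052, 0.999, -0.0], [0.999, 0.052, 0.0], [0.0, -0.0, -1.0]]
ft_force: [-0.2, -0.9, -1.7]
grip_width: 0.0186
gripper_force: 48.8
```

Request:
{"api": "send_rows", "payload": {"deltas": [[[0,0,0,0,0,0,-1],[0,0,0,0,0,0,-1]]]}}

```text
time_s: 40.75
position: [0.425, -0.2681, 0.2295]
tool_rot: [[-0.043, 0.999, -0.0], [0.999, 0.043, 0.0], [0.0, -0.0, -1.0]]
ft_force: [0.2, -0.4, -1.0]
grip_width: 0.018
gripper_force: 48.8
```

```bash
python3 - <<'E'
from h import *
d=grab('side'); s=d['s']; print(s['position'],s['grip_width'],s['tool_rot'].round(3),s['q'].round(1))
R=cv2.Rodrigues(np.array(d['rvec'],float))[0]; c=np.array(d['K'])@(R@s['position']+np.ravel(d['tvec'])); u,v=(c[:2]/c[2]).astype(int); print(u,v)
save('s3.png',cv2.resize(d['image'][max(v-90,0):v+90,max(u-110,0):u+110],None,fx=3,fy=3))
E
```

```text
[ 0.42503411 -0.26812403  0.22947373] 0.018034543991174466 [[-0.043  0.999 -0.   ]
 [ 0.999  0.043  0.   ]
 [ 0.    -0.    -1.   ]] [-45.8  18.4  84.4   0.   77.3 -48.2]
306 242
```

View pics/s3.png

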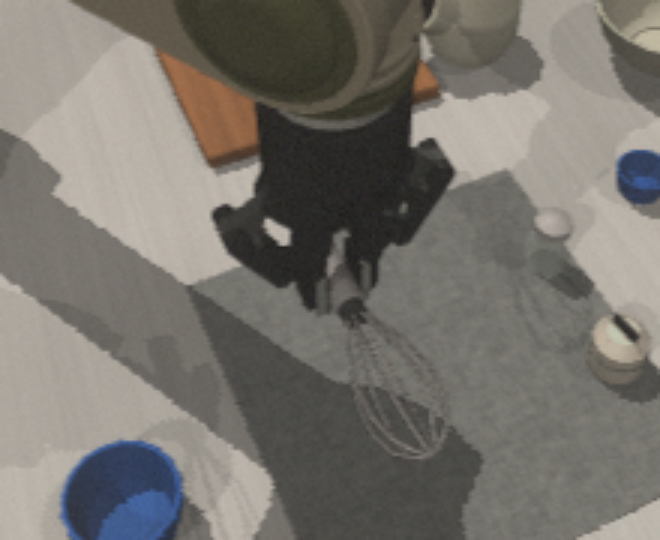

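The whisk is held level with its wires towards −y, the pig's end. Carrying it over.

Request:
{"api": "send_rows", "payload": {"deltas": [[[0.03,0.005,0,0,0,0,-1],[0.04,0.006,0,0,0,0,-1],[0.04,0.006,0,0,0,0,-1],[0.04,0.006,0,0,0,0,-1],[0.04,0.006,0,0,0,0,-1],[0.04,0.006,0,0,0,0,-1],[0.04,0.006,0,0,0,0,-1],[0.04,0.006,0,0,0,0,-1],[0.04,0.006,0,0,0,0,-1],[0.04,0.006,0,0,0,0,-1],[0.04,0.006,0,0,0,0,-1],[0.04,0.006,0,0,0,0,-1]]]}}

```text
time_s: 42.3
position: [0.4742, 0.2059, 0.2294]
tool_rot: [[-0.044, 0.999, 0.0], [0.999, 0.044, -0.0], [-0.0, 0.0, -1.0]]
ft_force: [0.6, -0.3, -1.7]
grip_width: 0.0181
gripper_force: 48.8
```

Request:
{"api": "send_rows", "payload": {"deltas": [[[0.03,0,0,0,0,0,-1],[0.01,0,0,0,0,0,-1],[0,0,0.03,0,0,0,-1],[0,0,0.04,0,0,0,-1],[0,0,0.03,0,0,0,-1],[0,0,0,0,0,0,-1],[0,0,0,0,0,0,-1]]]}}

```text
time_s: 43.18
position: [0.4731, 0.2443, 0.1306]
tool_rot: [[-0.046, 0.999, 0.002], [0.999, 0.046, 0.0], [0.0, 0.002, -1.0]]
ft_force: [0.2, 0.6, -1.5]
grip_width: 0.0184
gripper_force: 49.0
```

```bash
python3 - <<'E'
from h import *
d=grab('wrist'); s=d['s']; print(s['position'],s['tool_rot'].round(3))
c=np.array([.564,.2287]);a=np.radians(2.6);B=np.array([[np.cos(a),-np.sin(a)],[np.sin(a),np.cos(a)]])
print('tcp board',(s['position'][:2]-c)@B)
d=grab('side'); save('s4.png',cv2.resize(d['image'][50:250,180:420],None,fx=3,fy=3))
E
```

```text
[0.47305844 0.24430516 0.1305992 ] [[-0.046  0.999  0.002]
 [ 0.999  0.046  0.   ]
 [ 0.     0.002 -1.   ]]
tcp board [-0.09014004  0.01971448]
```

View pics/s4.png

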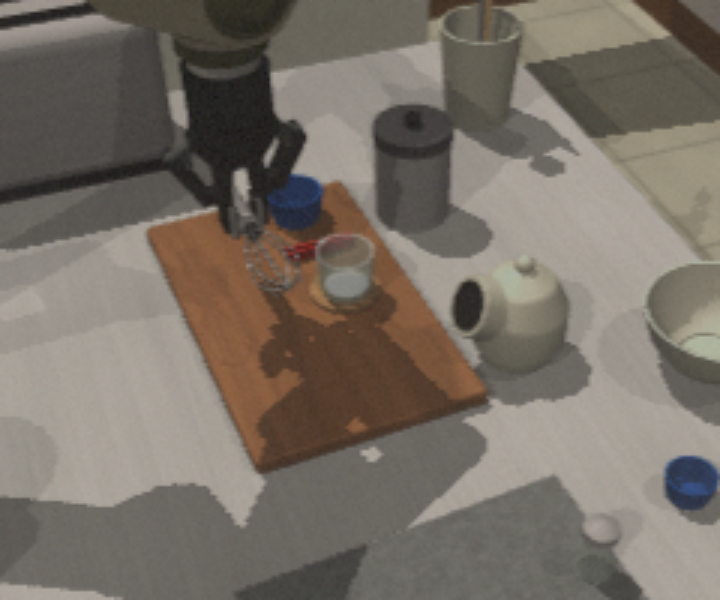

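The wires point to the pig's end. The gripper knuckles come close to the glass, so I'll check the glass pose first.

```bash
python3 - <<'E'
from h import *
c=np.array([.564,.2287]);a=np.radians(2.6);B=np.array([[np.cos(a),-np.sin(a)],[np.sin(a),np.cos(a)]])
for n in('side','wrist'):
    d=pickle.load(open(n+'.pkl','rb')); W=cloud(d); L=(W[...,:2]-c)@B
    g=(W[...,2]>.064)&(W[...,2]<.08)&(abs(L[...,0]-.003)<.035)&(abs(L[...,1])<.045)
    print(n,g.sum(), cv2.minEnclosingCircle(L[g].astype(np.float32)) if g.sum()>5 else '', np.percentile(W[g][:,2],98) if g.sum() else '')
    k=(W[...,2]>.13)&(W[...,2]<.32)&(np.hypot(L[...,0]+.09,L[...,1]-.02)<.12)
    for z in np.arange(.13,.26,.015):
        m=k&(abs(W[...,2]-z)<.008)
        if m.sum()>5: print('  z-tcp %.3f'%(z-.1306),'ex off %.3f %.3f'%(np.min(L[m][:,0])+.09,np.max(L[m][:,0])+.09))
E
```

```text
side 124 ((0.0014325471129268408, -0.0046570864506065845), 0.03193643316626549) 0.07391693588994883
  z-tcp -0.001 ex off -0.022 0.022
  z-tcp 0.014 ex off -0.026 0.037
  z-tcp 0.029 ex off -0.045 0.046
  z-tcp 0.044 ex off -0.051 0.054
  z-tcp 0.059 ex off -0.063 0.062
  z-tcp 0.074 ex off -0.064 0.063
  z-tcp 0.089 ex off -0.045 0.041
  z-tcp 0.104 ex off -0.038 0.035
  z-tcp 0.119 ex off -0.037 0.036
wrist 2426 ((0.0014503131387755275, -0.004389782901853323), 0.030471395701169968) 0.071957047167957
  z-tcp -0.001 ex off -0.022 0.023
  z-tcp 0.014 ex off -0.039 0.040
  z-tcp 0.029 ex off -0.048 0.049
  z-tcp 0.044 ex off -0.058 0.059
  z-tcp 0.059 ex off -0.064 0.065
  z-tcp 0.074 ex off -0.019 0.058
```

The glass was nudged about 4 mm while the peg was placed, but it is upright and in tolerance. Gripper clearance for the whisk is about 10 mm. Lowering.

Request:
{"api": "send_rows", "payload": {"deltas": [[[0.001,-0.002,0.03,0,0,0,-1],[0,0,0.03,0,0,0,-1],[0,0,0.014,0,0,0,-1],[0,0,0.006,0,0,0,-1],[0,0,0.003,0,0,0,-1],[0,0,0,0,0,0,-1],[0,0,0,0,0,0,-1]]]}}

```text
time_s: 44.15
position: [0.4706, 0.2455, 0.0469]
tool_rot: [[-0.046, 0.999, 0.001], [0.999, 0.046, 0.0], [0.0, 0.001, -1.0]]
ft_force: [-0.4, -0.5, -1.8]
grip_width: 0.0182
gripper_force: 49.0
```

Request:
{"api": "send_rows", "payload": {"deltas": [[[0,0,0.0015,0,0,0,-1],[0,0,0.001,0,0,0,-1],[0,0,0,0,0,0,-0.5],[0,0,0,0,0,0,-0.35],[0,0,0,0,0,0,-0.3],[0,0,0,0,0,0,-0.3],[0,0,-0.01,0,0,0,-0.3],[0,0,-0.03,0,0,0,-0.3],[0,0,-0.04,0,0,0,-0.3],[0,0,-0.04,0,0,0,-0.3],[0,0,-0.04,0,0,0,-0.3],[0,0,-0.04,0,0,0,-0.3]]]}}

```text
time_s: 45.65
position: [0.47, 0.2453, 0.2459]
tool_rot: [[-0.047, 0.999, 0.001], [0.999, 0.047, 0.0], [0.0, 0.001, -1.0]]
ft_force: [1.4, -0.7, 0.3]
grip_width: 0.0299
gripper_force: 0.0
```

Request:
{"api": "send_rows", "payload": {"deltas": [[[-0.04,0,-0.02,0,0,0,-0.3],[-0.04,0,0,0,0,0,-0.3],[-0.04,0,0,0,0,0,-0.3],[-0.04,0,0,0,0,0,-0.3],[-0.04,0,0,0,0,0,-0.3],[-0.04,0,0,0,0,0,-0.3],[-0.04,0,0,0,0,0,-0.3],[-0.04,0,0,0,0,0,-0.3],[-0.02,0,0,0,0,0,-0.3],[0,0,0,0,0,0,-0.3],[0,0,0,0,0,0,-0.3]]]}}

```text
time_s: 47.02
position: [0.486, -0.0932, 0.264]
tool_rot: [[-0.047, 0.999, 0.0], [0.999, 0.047, 0.0], [0.0, 0.0, -1.0]]
ft_force: [-0.5, 0.2, 0.0]
grip_width: 0.0299
gripper_force: 0.0
```

```bash
python3 - <<'E'
from h import *
d=grab('top'); s=d['s']; print(s['time_s'],s['position']); W=cloud(d); im=d['image']; h=cv2.cvtColor(im,cv2.COLOR_RGB2HSV)
c=np.array([.564,.2287]);a=np.radians(2.6);B=np.array([[np.cos(a),-np.sin(a)],[np.sin(a),np.cos(a)]])
L=(W[...,:2]-c)@B; z=W[...,2]
r=lambda m:[np.round(x,4) for x in cv2.minAreaRect(L[m].astype(np.float32))]
red=((h[...,0]<8)|(h[...,0]>172))&(h[...,1]>150)&(abs(L[...,1]-.07)<.05)&(abs(L[...,0])<.06); print('peg',r(red),np.median(z[red]))
g=(z>.06)&(z<.09)&(np.hypot(L[...,0],L[...,1])<.05); print('glass',cv2.minEnclosingCircle(L[g].astype(np.float32)),z[g].max())
b=(cv2.inRange(h,(105,120,40),(125,255,255))>0)&(z>.044)&(abs(L[...,1]-.14)<.06)&(abs(L[...,0])<.06); print('blue',cv2.minEnclosingCircle(L[b].astype(np.float32)))
w=(z>.028)&(z<.1)&(L[...,0]<-.05)&(L[...,0]>-.13)&(abs(L[...,1])<.14); print('whisk',r(w)); hw=w&(L[...,1]>.01); print('handle',r(hw),np.median(L[hw],0))
save('t5.png',cv2.resize(im[90:270,110:300],None,fx=3,fy=3))
E
```

```text
47.025 [ 0.48598635 -0.09322013  0.26398612]
peg [array([-0.001 ,  0.0717]), array([0.0746, 0.0137]), np.float64(0.6456)] 0.02887728580177416
glass ((0.000274880527285859, -0.0019846276845782995), 0.030419951304793358) 0.0766560426685162
blue ((-0.0024632106069475412, 0.14052794873714447), 0.031011611223220825)
whisk [array([-0.0883,  0.0003]), array([0.1973, 0.0434]), np.float64(87.308)]
handle [array([-0.0921,  0.0549]), array([0.0204, 0.0892]), np.float64(0.6483)] [-0.09367504  0.05418878]
```

View pics/t5.png

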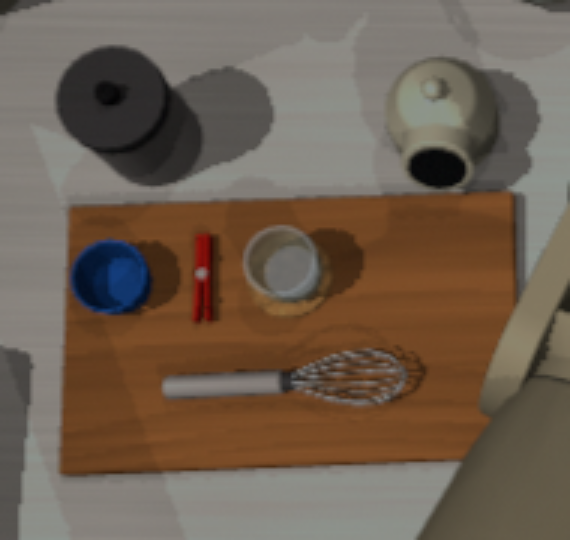

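The final view shows the glass on the coaster, the blue cup 141 mm to its left, the peg midway and crosswise, and the whisk about 9 cm in front with its wires towards the pig. All are in tolerance, so I'm handing it in.

```bash
python3 -c "
from rig import env; print(env.close_job())"
```

```text
the job is handed in; nothing more can be done
None
```

All four things are set out on the board and the job is handed in at about 47 s of the 112 s allowed; my last measurements put everything within tolerance, but the hand-in returned no verdict.

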